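# Load a tube rack through the sprung gate of a chute

## Task

The tube rack waits in the loading chute in front of the shut sprung gate. Press the gate's long thumb plate down with one fingertip and hold the gate open so while another finger pushes the rack from behind in under the gate; then push it on along the chute until it is fully home against the end stop and the gate has dropped shut behind it. Only push: do not lift or grip the rack, do not ram it into the shut gate, and leave the other things on the bench where they are.

Things in the scene. Friction and masses are not known exactly. Their poses are not given: they have to be found in the camera images.
- chute: fixed loading chute: aluminium base plate with two low grey side walls. Origin on the bench under the gate line, midway between the walls; x across (thumb plate on the -x side, nearer the robot), y along the push, z up. Base plate top z=4 mm, from y=-307 to 245 and x=-86 to 56 mm. Wall inner faces at x=+-46.5 mm, 5 mm thick, tops z=24 mm, y=-306 (slightly flared mouth) to 242 mm
- end_stop (a point): middle of the end stop's face at its foot, at chute y=228 mm; the stop is 34 mm high. A rack fully home touches it and has its origin at chute y=120 mm
- axle (a point): the gate's axle on the gate line, at chute x=-72, z=36 mm; it runs along y above the base plate, in three bearing blocks (22 mm wide in x, 47 mm high, at chute y=-306, -115 and 26 mm). Nothing fixed but the thumb plate stands at chute x below -86 mm
- rack: orange tube rack with many blind holes, 88 mm (x) by 216 mm (y) by 34 mm high, about 0.17 kg, loose on the chute's base plate between the walls, its long side along the chute; origin under its centre; its rear end, to be pushed, is at its y=-108 mm. It starts with its front end some 15 to 45 mm before the gate
- rack_front (a point): middle of the rack's front end, 17 mm above its underside
- gate (a joint): angle of the steel gate: 0 = shut, grows as the thumb plate is pressed down and the blade swings up, hard stop at 0.75 rad. The blade clears the rack's top from about 0.5; aim for 0.6 to 0.7. A spring shuts it: about 1.5 N at the thumb plate to start, 3 N fully open. Let go with the rack below, the blade rides on the rack's top (gate then up to 75 mm high) and drops when the rack has gone by
- thumb_plate (a point): middle of the upper face of the thumb plate, a ribbed steel strip 46 mm wide, 160 mm long (chute y=-300 to -140 mm), beside the near wall from about chute x=-80 to -124 mm; a fingertip may slide along it while holding it down. Shut, it slopes up away from the chute, outer edge at z=47 mm; at 0.65 rad it slopes down outwards, its face z=21 mm at chute x=-96
- gate_blade (a point): middle of the lower edge of the gate's blade. Shut, the blade hangs into the chute from chute x=-44 to -20 mm, 8 mm thick in y about the gate line, lower edge at z=24 mm, and stops the rack. A finger that pushes the rack past the gate line must pass beside the blade, wholly at chute x above -18 mm
- beaker: bystander: clear glass beaker, 52 mm wide, 69 mm tall; origin under its centre
- timer: bystander: flat desk timer with three keys, 62x62x18 mm; origin under its centre
- petri: bystander: petri dish, 60 mm wide, 15 mm tall; origin under its centre
- bottle: bystander: small bottle with a screw cap, 56 mm wide, 101 mm tall; origin under its centre
- sample_box: bystander: closed lidded box, 73x96x45 mm; origin under its centre

How it is judged:
On the way:
1. a finger holds the gate open while the rack's front end goes in under it (value of joint gate above 0.4 rad and contact force between the fingers and gate above 0.2 N and y of rack_front in the frame of chute above 0.004 m and y of rack in the frame of chute below 0.05 m), for 0.1 s.
At the end, for the whole second after the job is handed in: the rack lies flat and at rest in the chute, its front end within 5 mm of the end stop, and the gate is shut behind it (below 0.06 rad) (y of rack in the frame of chute between 0.115 and 0.124 m and x of rack in the frame of chute between -0.008 and 0.008 m and z of rack in the frame of chute below 0.008 m and angle between rack's own z axis and vertical below 0.05 rad and linear speed of rack below 0.01 m/s and value of joint gate below 0.06 rad); the robot touches nothing.
It fails at once if the rack is lifted or tipped up (z of rack in the frame of chute above 0.014 m or angle between rack's own z axis and vertical above 0.15 rad).
It fails at once if the rack is rammed into the shut gate (over 12 N) (contact force between rack and gate above 12 N and value of joint gate below 0.3 rad).
It fails at once if another thing on the bench is moved (over 25 mm) or knocked over (distance of any of beaker, timer, petri, bottle, sample_box from where it was at the start of the episode above 0.025 m or angle between any of beaker, bottle's own z axis and vertical above 0.5 rad).
It also fails if it takes over 42 s, if anything falls off the work surface, if the arm or the gripper's body presses on something with over 40 N, if the wrist force passes 120 N, or if a joint passes its speed limit or range.

## Robot

A 6-joint arm with a two-finger parallel gripper is mounted at the origin on a cart in front of the work surface, level with it; the furniture and walls round the work are solid. World frame = base frame: x ahead of the robot, y to its left, z up, the work surface at z = 0. Lengths are in m, angles in rad, forces in N, time in s.
With the tool pointing down it reaches from about 0.3 to 0.775 m from the base axis. Payload 14.6 kg.
Tool frame: the origin (TCP) lies at the very end of the fingers, on their centre line; the grasp point (between the pads) lies 19 mm behind it (ctrl.grasp_offset is the distance from the TCP to the grasp point, in m); z points along the fingers, y is the line along which they close (so a half turn about z gives the same grasp; the last joint's range is limited). The gripper opens to 94 mm and grips with 3 to 60 N. Pads are 16 mm wide; open, the fingers measure 119 mm over their backs; the gripper's body (75 mm by 177 mm) begins 78 mm behind the grasp point.
Start: joints at [1.046, 0.3, 1.521, -0, 1.321, -0.067], TCP at [0.243, 0.493, 0.205] pointing down, gripper open.
Joint ranges: [-3.03, 3.03], [-0.79, 2.21], [0.23, 2.52], [-1.04, 4.18], [0, 3.07], [-2.55, 2.55]. Speed limits (rad/s): [2.22, 2.22, 2.57, 3.14, 3.14, 3.14].

## Interface

Orientations are given as [roll, pitch, yaw] about the fixed x, y, z axes, in that order (R = Rz(yaw) Ry(pitch) Rx(roll)).
In Python, from station import ctrl gives the robot as it stands.
- The arm moves only by the tool step_arm, never from a script. Its argument "plan" is a list that holds one entry, the list of rows, each a list of 6 numbers: the shift along the tool's x, y, z in units of 30 mm (1.0 is 30 mm), then the turn, a rotation vector about the tool's x, y, z in units of 6 degrees (1.0 is 6 degrees). In form: [[[dx, dy, dz, wx, wy, wz], ...]]. A call has 1 to 8 rows; each row is the pose to reach, as a shift and turn from the pose commanded when the call began, along the tool's axes at that moment; what a row does not reach only later rows make up. A row lasts 1/12 s, in which the tool goes at most 41.7 mm and 7.16 degrees, less where a joint would pass 70% of its speed; a pose out of reach is approached as far as the arm can. A call with a gripper value outside its range is refused whole. "grip" is the opening, from 0 (shut) to 1 (fully open), set as the call begins (left out, the last holds). The fingers move at their own pace and stop on an object; "squeeze" is the grip in N (left out, the last holds). Time passes only in rows, so rows that repeat a pose let the fingers close. It gives the time, the measured TCP pose, the force, the opening and the grip force at its end, in the units of the state.
- ctrl.get_obs(): the state, without advancing time (a new reading comes with each control period).
- ctrl.camera(name): name is "side" or "top"; returns the picture (480x640x3 uint8, red, green, blue); there is no depth.
- ctrl.camera_model(name): a dict with "intrinsics" (3x3 intrinsics, pixels), "R" (3x3) and "t" (3): a world point X has camera coordinates R X + t. Camera axes: x right, y down, z forward; pixel columns grow to the right and rows downward; lengths in m; the calibration is good to about 2 mm. A picture is of the moment at which its call begins. camera_model takes no time and is no camera call.
- ctrl.hand_in(): hands the job in; it is judged then, once.
Trained networks look in the newest picture that a camera, given by its name, has taken for a name from the list of things; names that differ only in an ending like _2 or _b are one class to them, and where a whole thing is asked for, a point or a joint stands for the part that bears it (a point fixed in the world has none). Each returns a list of dicts, best first, with "confidence" (0 to 1); they miss things now and then, are a little off and sometimes report something else, mostly with a low value. They report only what shows in the picture. A call takes as long as a camera call.
- ctrl.masks_of(query, camera): "pixels" (480x640 bool, what is visible of it) and "at" ([column, row] in pixels, amid what is visible of it).
- ctrl.place_of(query, camera): "at" ([column, row] in pixels: a listed point, or the origin of a listed thing).
The state is a dict: "time_s": time; "qpos": joint angles; "joint_vel": joint speeds; "tau": joint torques, N m; "ee_pos": TCP position; "eef_rot": TCP orientation; "force": force on the tool from outside, world axes, zero at the start; "moment": the same for the moment, N m; "grip_width": finger opening in m; "grip_force": force on a finger pad.
Only numpy, scipy, OpenCV 4.12 (cv2) and the standard library are available. Lean on these libraries where they do the work, as an engineer would, in place of code of your own. Each camera call takes 0.05 s, during which the arm holds its last target. There are 200 camera calls.

## Working session

There is one attempt and no reset: what is moved stays moved. The work goes in short steps, Python scripts to look and compute and a tool call to move; the robot and the scene stay as the last step left them, time stands still between calls to the robot, and variables do not carry over. Pictures are saved under pics/ and viewed, at most 11 in all, crops included, and the job is handed in when it is done.

Besides the shell and the picture viewer there is one more tool, called after ">>>" as a command line: name --argument value ..., lists and objects as JSON in quotes. step_arm: Moves the arm, as the interface text tells. Its arguments: {"type":"object","properties":{"plan":{"type":"array","items":{"type":"array","items":{"type":"array","items":{"type":"number"}}}},"grip":{"type":"number"},"squeeze":{"type":"number"}},"required":["plan"]}

```bash
mkdir -p pics; ls; cat > h.py <<'E'
import numpy as np,cv2
from station import ctrl
def ray(cam,px):
    m=ctrl.camera_model(cam);K=np.array(m["intrinsics"]);R=np.array(m["R"]);t=np.array(m["t"])
    c=-R.T@t; d=R.T@np.linalg.solve(K,[px[0],px[1],1.]); return c,d
def atz(cam,px,z):
    c,d=ray(cam,px); return c+d*(z-c[2])/d[2]
def proj(cam,X):
    m=ctrl.camera_model(cam);p=np.array(m["intrinsics"])@(np.array(m["R"])@np.array(X)+np.array(m["t"]));return p[:2]/p[2]
def tri(p,q):
    c1,d1=ray("top",p);c2,d2=ray("side",q)
    A=np.c_[d1,-d2];s=np.linalg.lstsq(A,c2-c1,rcond=None)[0]
    a,b=c1+s[0]*d1,c2+s[1]*d2
    return (a+b)/2,np.linalg.norm(a-b)
E
python3 - <<'E'
from h import *
np.set_printoptions(precision=4,suppress=True)
for c in("top","side"):
    im=ctrl.camera(c);cv2.imwrite(f"pics/{c}0.png",im[:,:,::-1])
    print(c,ray(c,[320,240]))
    for q in["chute","end_stop","axle","rack","rack_front","thumb_plate","gate_blade","beaker","timer","petri","bottle","sample_box"]:
        print(q,[(np.round(r["at"],1).tolist(),round(r["confidence"],2)) for r in ctrl.place_of(q,c)[:2]])
print(ctrl.get_obs())
E
```

```text
pics
top (array([ 0.4576, -0.0117,  1.5766]), array([ 0.0756, -0.0011, -0.9971]))
chute [([261.6, 241.6], 0.59)]
end_stop [([172.0, 240.5], 0.89), ([347.5, 281.9], 0.65)]
axle []
rack [([315.2, 242.6], 0.89)]
rack_front [([275.5, 244.2], 0.67)]
thumb_plate [([352.0, 282.2], 0.88)]
gate_blade [([257.0, 252.2], 0.76)]
beaker []
timer [([198.1, 298.3], 0.93)]
petri [([208.3, 194.0], 0.75), ([260.6, 270.6], 0.51)]
bottle [([252.3, 197.1], 0.91)]
sample_box [([475.6, 219.3], 0.86)]
side (array([ 0.2293, -0.9211,  0.9438]), array([ 0.286 ,  0.6663, -0.6888]))
chute [([282.0, 208.4], 0.69)]
end_stop [([256.9, 158.0], 0.75), ([408.0, 374.5], 0.74)]
axle [([253.4, 204.0], 0.58)]
rack [([267.4, 202.8], 0.39)]
rack_front [([284.0, 208.3], 0.92)]
thumb_plate [([270.1, 267.3], 0.85)]
gate_blade [([270.5, 202.4], 0.73)]
beaker [([336.5, 213.2], 0.88)]
timer [([210.5, 183.5], 0.9), ([255.5, 157.3], 0.24)]
petri [([307.6, 165.8], 0.56)]
bottle [([317.7, 187.9], 0.89)]
sample_box [([407.0, 375.9], 0.9)]
{'time_s': 1.3, 'qpos': array([ 1.0464,  0.2999,  1.521 ,  0.    ,  1.3207, -0.0666]), 'joint_vel': array([-0.0001,  0.0006,  0.0002, -0.001 , -0.0005,  0.0001]), 'tau': array([  0.0015, -53.1663, -35.2923,   0.0709,   0.0213,   0.    ]), 'ee_pos': array([0.2431, 0.4933, 0.2055]), 'eef_rot': array([ 3.1416, -0.    ,  2.6838]), 'force': array([ 0.1986,  0.3666, -0.4027]), 'moment': array([0.0001, 0.031 , 0.0026]), 'grip_force': 0.0, 'grip_width': 0.09408591753184208}
```

View pics/top0.png

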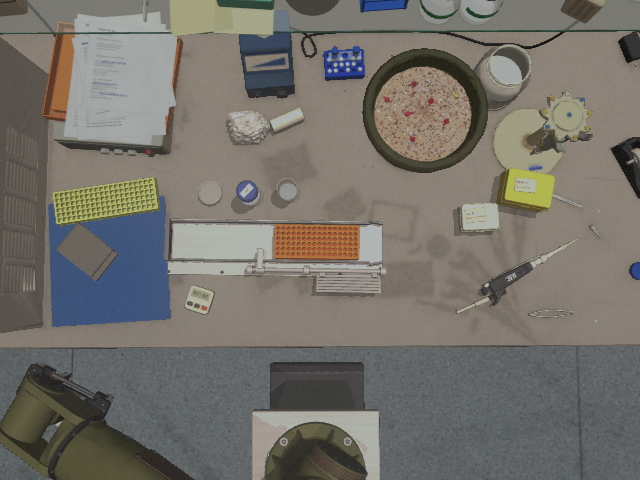

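View pics/side0.png

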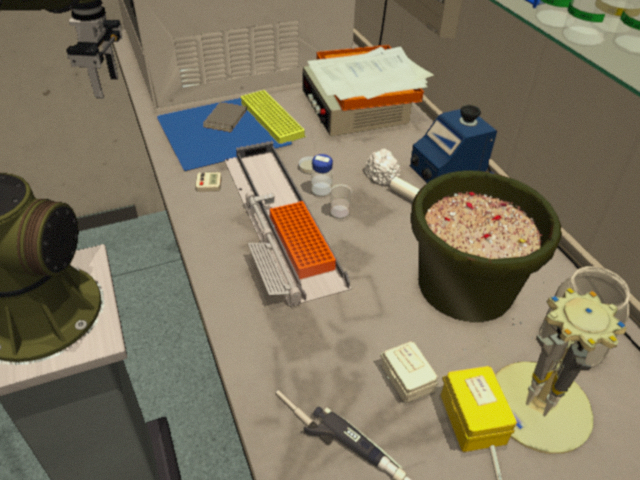

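```bash
python3 - <<'E'
from h import *
np.set_printoptions(precision=4,suppress=True)
for n,p,q in[("stop",(172,240.5),(256.9,158)),("front",(275.5,244.2),(284,208.3)),("thumb",(352,282.2),(270.1,267.3)),("blade",(257,252.2),(270.5,202.4)),("chute",(261.6,241.6),(282,208.4)),("timer",(198.1,298.3),(210.5,183.5)),("petri",(208.3,194),(307.6,165.8)),("bottle",(252.3,197.1),(317.7,187.9)),("box",(475.6,219.3),(407,375.9))]:
    print(n,*tri(p,q))
print("beaker",atz("side",(336.5,213.2),0),"rack",atz("top",(315.2,242.6),.004))
E
```

```text
stop [ 0.5811  0.3663 -0.0072] 0.00626303555926835
front [0.5672 0.0977 0.0288] 0.004868190582835618
thumb [ 0.4703 -0.0924  0.0456] 0.003094075749939646
blade [0.5483 0.1454 0.0155] 0.005291931475930033
chute [ 0.5756  0.136  -0.0045] 0.003263224707855458
timer [ 0.4329  0.2972 -0.0052] 0.006175587795762039
petri [0.6978 0.2733 0.0006] 0.0016209033064752175
bottle [0.6846 0.1595 0.0133] 0.004324879254120621
box [ 0.6305 -0.4124  0.0052] 0.005249487987758862
beaker [0.6951 0.0664 0.    ] rack [ 0.5702 -0.0011  0.004 ]
```

```bash
cat >> h.py <<'E'
def cw(ch,p):
    x,y,a=ch;c,s=np.cos(a),np.sin(a);return np.array([x+c*p[0]-s*p[1],y+s*p[0]+c*p[1],p[2]])
def overlay(cam,im,ch,ry):
    im=im.copy()
    segs=[((-86,-307,4),(56,-307,4)),((56,-307,4),(56,245,4)),((56,245,4),(-86,245,4)),((-86,245,4),(-86,-307,4)),
     ((46.5,-306,24),(46.5,242,24)),((-46.5,-306,24),(-46.5,242,24)),((-46,228,34),(46,228,34))]
    r=[(-44,ry-108,38),(44,ry-108,38),(44,ry+108,38),(-44,ry+108,38)]
    segs+=[(r[i],r[(i+1)%4]) for i in range(4)]
    S=4;im=cv2.resize(im,None,fx=S,fy=S,interpolation=cv2.INTER_CUBIC)
    for a,b in segs:
        pa,pb=[tuple(int(v) for v in (proj(cam,cw(ch,np.array(q)/1000))+.5)*S) for q in(a,b)]
        cv2.line(im,pa,pb,(0,255,0),1)
    return im
E
python3 - <<'E'
from h import *
from scipy.optimize import least_squares
# masks of rack, rough fit of chute from network points + rack outline
ch0=[.575,.138,0.]
obs=[("top",(0,228,4),(172,240.5)),("side",(0,228,4),(256.9,158)),("top",(-32,0,24),(257,252.2)),("side",(-32,0,24),(270.5,202.4)),
("top",(-102,-220,42),(352,282.2)),("side",(-102,-220,42),(270.1,267.3)),("top",(0,0,0),(261.6,241.6)),("side",(0,0,0),(282,208.4))]
f=lambda v:np.concatenate([proj(c,cw(v[:3],np.array(p)/1e3))-q for c,p,q in obs])
s=least_squares(f,ch0,loss="soft_l1");print(s.x,np.round(s.fun.reshape(-1,2),1).tolist())
for c in("top","side"):
    m=ctrl.masks_of("rack",c)[0]["pixels"].astype(np.uint8)
    print(c,cv2.minAreaRect(cv2.findNonZero(m)))
rp=atz("top",(315.2,242.6),.004);a=s.x[2];ry=(rp-cw(s.x,(0,0,.004)))@[-np.sin(a),np.cos(a),0];print("ry",ry)
im=cv2.imread("pics/top0.png");o=overlay("top",im,s.x,ry*1000)
cv2.imwrite("pics/ovt.png",o[840:1140,640:1560][:, :800] if 0 else cv2.resize(o[840:1220,620:1580],(800,317),interpolation=cv2.INTER_AREA))
E
```

```text
[ 0.57637325  0.13285749 -0.00891485] [[1.4, -0.5], [-1.7, -2.0], [4.8, 0.3], [-1.1, 0.8], [-2.4, -1.5], [-0.6, -1.0], [1.2, -1.1], [0.0, -0.6]]Traceback (most recent call last):
  File "<stdin>", line 10, in <module>
IndexError: list index out of range
```

```bash
python3 - <<'E'
from h import *
ch=[.5764,.1329,-.0089]
im=cv2.imread("pics/top0.png")
m=cv2.inRange(cv2.cvtColor(im,cv2.COLOR_BGR2HSV),(2,130,100),(16,255,255));m[:, :250]=0;m[:,400:]=0;m[:200]=0
ys,xs=np.nonzero(m);print(np.percentile(xs,[0,.5,99.5,100]),np.percentile(ys,[0,.5,99.5,100]),cv2.minAreaRect(cv2.findNonZero(m)))
o=overlay("top",im,ch,-139)
cv2.imwrite("pics/ovt.png",np.vstack([cv2.resize(o[850:1130,640:1110],(800,477))[:300*0+477], ]))
cv2.imwrite("pics/ovt2.png",cv2.resize(o[850:1200,1010:1570],(800,500)))
E
```

```text
[274. 275. 358. 358.] [224. 224. 259. 259.] ((316.1821594238281, 241.6172332763672), (84.19757080078125, 34.696414947509766), 1.005086064338684)
```

View pics/ovt.png

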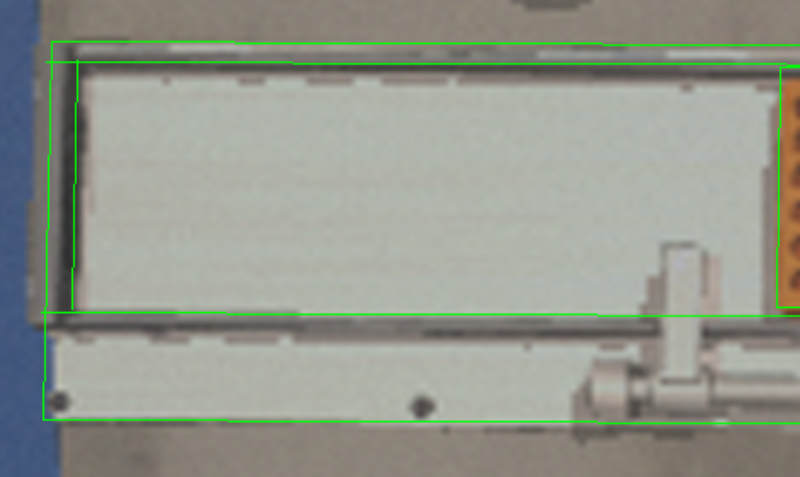

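View pics/ovt2.png

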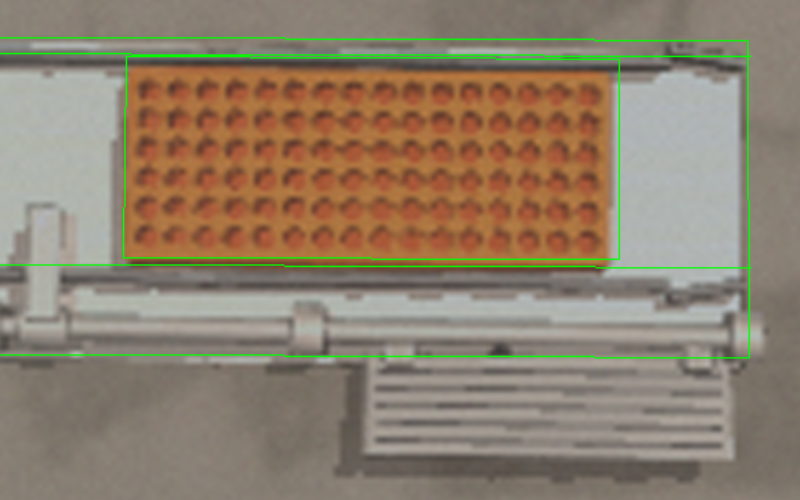

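```bash
python3 - <<'E'
from h import *
from scipy.optimize import least_squares
B=[((-72,26,47),(250.3,269.7)),((-72,-115,47),(306.75,269.9)),((-72,-306,47),(383.4,270.6)),
((-86,245,4),(167.9,274.1)),((-86,-307,4),(382.5,None)),((0,0,34),(260.6,None)),((-46.5,-170,24),(None,260.1)),((46.5,-170,24),(None,223.2)),((0,228,4),(172.5,None)),((0,-307,4),(382.3,None))]
def f(v):
    r=[]
    for p,q in B:
        e=proj("top",cw(v[:3],np.array(p)*[1,v[3],1]/1e3))
        r+=[e[i]-q[i] if q[i] is not None else 0 for i in(0,1)]
    return np.array(r)
s=least_squares(f,[.573,.132,-.009,1]);print(np.round(s.x,4),np.round(s.fun.reshape(-1,2),1).tolist())
g=least_squares(lambda v:f([*v,1]),[.573,.132,-.009]);print(np.round(g.x,4))
for ch in (s.x,[*g.x,1]):
  for px in((359.4,241.6),(274.55,241.6)):
    a=ch[2];print((atz("top",px,.038)-cw(ch[:3],(0,0,.038)))@[-np.sin(a),np.cos(a),0]/ch[3])
E
```

```text
[ 0.5732  0.1331 -0.0125  0.9938] [[-0.2, -0.3], [-0.0, -0.1], [0.1, -0.2], [-1.6, 0.5], [-0.3, 0.0], [0.9, 0.0], [0.0, -0.0], [0.0, 0.1], [1.3, 0.0], [-0.1, 0.0]]
[ 0.5732  0.1335 -0.0129]
-0.24637494858817413
-0.03327289008017071
-0.24525940751240718
-0.03347248921462931
```

>>> step_arm --plan '[[[-0.6,-0.5,0,0,0,0],[-1.6,-1.35,0,0,0,0],[-2.6,-2.2,0,0,0,0],[-3.6,-3.05,0,0,0,0],[-4.6,-3.9,0,0,0,0],[-5.6,-4.7,0,0,0,0],[-6.5,-5.45,0,0,0,0],[-7.4,-6.2,0,0,0,0]]]' --grip 1

```text
time_s: 2.02
ee_pos: [0.3604, 0.2267, 0.2057]
eef_rot: [3.141, 0.0, 2.684]
force: [0.5, 0.0, -1.1]
grip_width: 0.0944
grip_force: 0.0
```

>>> step_arm --plan '[[[-1.0,-0.85,0,0,0,0],[-2.0,-1.7,0,0,0,0],[-3.0,-2.5,0,0,0,0],[-4.0,-3.35,0,0,0,0],[-5.0,-4.2,0,0,0,0],[-6.0,-5.05,0,0,0,0],[-7.0,-5.9,0,0,0,0],[-7.7,-6.5,0,0,0,0]]]'

```text
time_s: 2.68
ee_pos: [0.4817, -0.0515, 0.2055]
eef_rot: [-3.141, 0.0, 2.682]
force: [0.1, 0.7, 0.8]
grip_width: 0.0937
grip_force: 0.0
```

>>> step_arm --plan '[[[-0.6,-0.5,0,0,0,0.5],[-1.2,-1.0,0,0,0,1.5],[-1.7,-1.5,0,0,0,2.6],[-2.1,-1.8,0,0,0,3.7],[-2.5,-2.09,0,0,0,4.8],[-2.5,-2.09,0,0,0,5.8],[-2.5,-2.09,0,0,0,6.6],[-2.5,-2.09,0,0,0,7.0]]]'

```text
time_s: 3.35
ee_pos: [0.5206, -0.1383, 0.2053]
eef_rot: [-3.141, -0.0, 1.945]
force: [0.3, -0.2, -0.6]
grip_width: 0.094
grip_force: 0.0
```

>>> step_arm --plan '[[[0,0,0.4,0,0,1.0],[0,0,0.8,0,0,2.0],[0,0,1.4,0,0,3.0],[0,0,2.2,0,0,3.6],[0,0,2.9,0,0,3.7],[0,0,3.5,0,0,3.7],[0,0,3.9,0,0,3.7],[0,0,4.0,0,0,3.7]]]'

```text
time_s: 4.02
ee_pos: [0.5197, -0.1377, 0.0834]
eef_rot: [-3.139, -0.001, 1.563]
force: [1.1, -0.3, 0.8]
grip_width: 0.0941
grip_force: 0.0
```

```bash
python3 - <<'E'
from h import *
o=ctrl.get_obs();print(o["ee_pos"],o["eef_rot"])
a=cv2.cvtColor(ctrl.camera("top"),4);b=cv2.cvtColor(ctrl.camera("side"),4)
cv2.imwrite("pics/a1.png",np.hstack([cv2.resize(a[190:310,280:400],(400,400)),cv2.resize(b[170:330,210:370],(400,400))]))
E
```

```text
[ 0.51968687 -0.13770147  0.08341363] [-3.13861810e+00 -9.89340496e-04  1.56325783e+00]
```

View pics/a1.png

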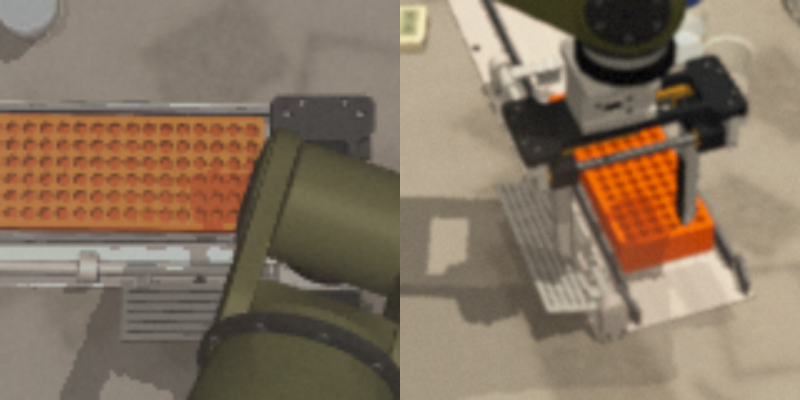

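>>> step_arm --plan '[[[0,0,0.4,0,0,0],[0,0,0.8,0,0,0],[0,0,1.1,0,0,0],[0,0,1.3,0,0,0],[0,0,1.5,0,0,0],[0,0,1.7,0,0,0],[0,0,1.85,0,0,0],[0,0,2.0,0,0,0]]]'

```text
time_s: 4.78
ee_pos: [0.5214, -0.1382, 0.0256]
eef_rot: [3.14, 0.0, 1.563]
force: [3.0, 0.3, 4.7]
grip_width: 0.0939
grip_force: 1.9
```

```bash
python3 - <<'E'
from h import *
o=ctrl.get_obs();print(o["ee_pos"],o["eef_rot"],o["force"])
a=cv2.cvtColor(ctrl.camera("top"),4);b=cv2.cvtColor(ctrl.camera("side"),4)
cv2.imwrite("pics/a2.png",np.hstack([cv2.resize(a[200:300,220:320],(400,400)),cv2.resize(b[170:330,210:370],(400,400))]))
E
```

```text
[ 0.52135612 -0.138163    0.02558432] [3.13974322e+00 4.33642412e-04 1.56325869e+00] [2.95849555 0.30058489 4.65506065]
```

View pics/a2.png

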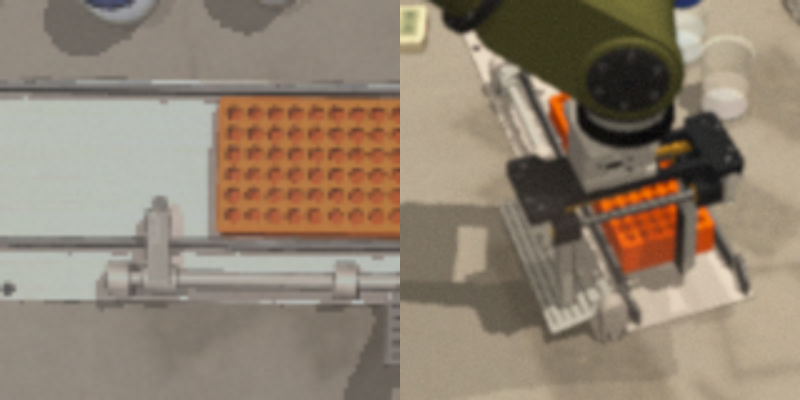

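>>> step_arm --plan '[[[0,0,0.05,0,0,0],[0,0,0.1,0,0,0],[0,0,0.1,0,0,0],[0,0,0.1,0,0,0]]]'

```text
time_s: 5.22
ee_pos: [0.5207, -0.1381, 0.0226]
eef_rot: [3.141, 0.0, 1.563]
force: [1.6, -0.2, 4.3]
grip_width: 0.0935
grip_force: 1.6
```

>>> step_arm --plan '[[[0.15,0,0.05,0,0,0],[0.4,0,0.05,0,0,0],[0.65,0,0.05,0,0,0],[0.9,0,0.05,0,0,0],[1.15,0,0.05,0,0,0],[1.35,0,0.05,0,0,0],[1.5,0,0.05,0,0,0],[1.5,0,0.05,0,0,0]]]'

```text
time_s: 5.88
ee_pos: [0.5209, -0.0919, 0.0209]
eef_rot: [-3.141, -0.001, 1.564]
force: [-1.4, 2.6, 2.9]
grip_width: 0.0937
grip_force: 1.3
```

```bash
python3 - <<'E'
from h import *
o=ctrl.get_obs();print(o["ee_pos"],o["eef_rot"],o["force"])
a=cv2.cvtColor(ctrl.camera("top"),4);b=cv2.cvtColor(ctrl.camera("side"),4)
cv2.imwrite("pics/a3.png",np.hstack([cv2.resize(a[200:300,220:320],(400,400)),cv2.resize(b[170:330,210:370],(400,400))]))
E
```

```text
[ 0.52087685 -0.09185973  0.020902  ] [-3.14128063e+00 -5.68752326e-04  1.56400471e+00] [-1.43884052  2.62931382  2.85835053]
```

View pics/a3.png

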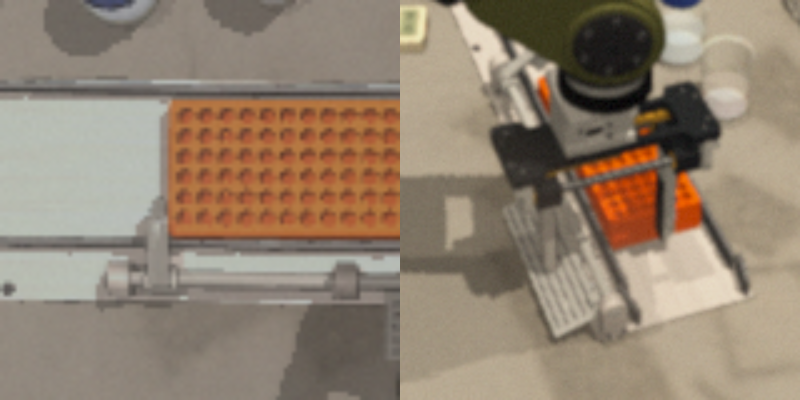

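>>> step_arm --plan '[[[0.1,0,0.02,0,0,0],[0.25,0,0.02,0,0,0],[0.4,0,0.02,0,0,0],[0.55,0,0.02,0,0,0],[0.7,0,0.02,0,0,0],[0.85,0,0.02,0,0,0],[0.95,0,0.02,0,0,0],[1.0,0,0.02,0,0,0]]]'

```text
time_s: 6.65
ee_pos: [0.5213, -0.0627, 0.0205]
eef_rot: [3.141, 0.0, 1.564]
force: [-0.8, -5.0, 5.2]
grip_width: 0.0941
grip_force: 3.0
```

```bash
python3 - <<'E'
from h import *
o=ctrl.get_obs();print(o["ee_pos"],o["eef_rot"],o["force"])
a=cv2.cvtColor(ctrl.camera("top"),4);b=cv2.cvtColor(ctrl.camera("side"),4)
cv2.imwrite("pics/a4.png",np.hstack([cv2.resize(a[200:300,220:320],(400,400)),cv2.resize(b[170:330,210:370],(400,400))]))
E
```

```text
[ 0.52132708 -0.06272318  0.0205065 ] [3.14114970e+00 2.51303046e-04 1.56351727e+00] [-0.77388384 -5.01022507  5.1819117 ]
```

View pics/a4.png

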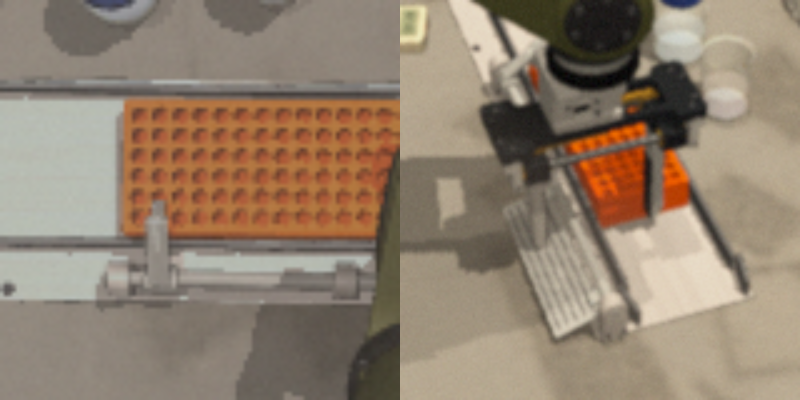

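>>> step_arm --plan '[[[0.2,0,0,0,0,0],[0.55,0,0,0,0,0],[0.9,0,0,0,0,0],[1.25,0,0,0,0,0],[1.6,0,0,0,0,0],[1.95,0.01,0,0,0,0],[2.25,0.01,0,0,0,0],[2.5,0.01,0,0,0,0]]]'

```text
time_s: 7.42
ee_pos: [0.5221, 0.0125, 0.0203]
eef_rot: [3.141, 0.0, 1.563]
force: [0.5, -6.6, 3.5]
grip_width: 0.0936
grip_force: 3.3
```

>>> step_arm --plan '[[[0.3,0,0,0,0,0],[0.65,0,0,0,0,0],[1.0,0,0,0,0,0],[1.35,0,0,0,0,0],[1.7,0,0,0,0,0],[2.05,0.01,0,0,0,0],[2.35,0.01,0,0,0,0],[2.6,0.01,0,0,0,0]]]'

```text
time_s: 8.08
ee_pos: [0.523, 0.0903, 0.0204]
eef_rot: [3.141, 0.0, 1.563]
force: [0.4, -7.0, 4.2]
grip_width: 0.0938
grip_force: 3.8
```

```bash
python3 - <<'E'
from h import *
o=ctrl.get_obs();print(o["ee_pos"],o["eef_rot"],o["force"])
a=cv2.cvtColor(ctrl.camera("top"),4);b=cv2.cvtColor(ctrl.camera("side"),4)
cv2.imwrite("pics/a5.png",np.hstack([cv2.resize(a[200:300,160:260],(400,400)),cv2.resize(b[120:280,200:360],(400,400))]))
E
```

```text
[0.52301527 0.09029731 0.0203574 ] [3.14133776e+00 3.08751353e-04 1.56285598e+00] [ 0.39434188 -7.01974785  4.21545826]
```

View pics/a5.png

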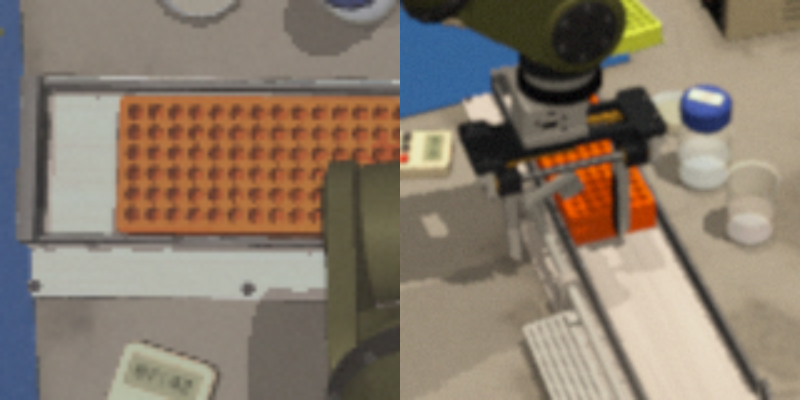

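>>> step_arm --plan '[[[0.2,0,0,0,0,0],[0.45,0,0,0,0,0],[0.7,0,0,0,0,0],[0.95,0,0,0,0,0],[1.15,0,0,0,0,0],[1.3,0,0,0,0,0],[1.4,0,0,0,0,0],[1.4,0,0,0,0,0]]]'

```text
time_s: 8.85
ee_pos: [0.523, 0.1325, 0.0201]
eef_rot: [-3.141, -0.0, 1.564]
force: [0.1, 1.1, 0.4]
grip_width: 0.094
grip_force: 0.0
```

>>> step_arm --plan '[[[0.05,0,0,0,0,0],[0.1,0,0,0,0,0],[0.15,0,0,0,0,0],[0.2,0,0,0,0,0]]]'

```text
time_s: 9.18
ee_pos: [0.5232, 0.138, 0.0203]
eef_rot: [-3.141, -0.0, 1.563]
force: [0.5, -0.6, 0.4]
grip_width: 0.0939
grip_force: 0.5
```

>>> step_arm --plan '[[[0.04,0,0,0,0,0],[0.08,0,0,0,0,0],[0.12,0,0,0,0,0],[0.12,0,0,0,0,0]]]'

```text
time_s: 9.52
ee_pos: [0.5232, 0.1391, 0.0204]
eef_rot: [-3.14, 0.004, 1.561]
force: [-2.9, -22.8, 3.9]
grip_width: 0.0939
grip_force: 11.3
```

```bash
python3 - <<'E'
from h import *
o=ctrl.get_obs();print(o["ee_pos"],o["force"])
a=cv2.cvtColor(ctrl.camera("top"),4);b=cv2.cvtColor(ctrl.camera("side"),4)
cv2.imwrite("pics/a6.png",np.hstack([cv2.resize(a[200:300,160:260],(400,400)),cv2.resize(b[120:280,200:360],(400,400))]))
E
```

```text
[0.52319166 0.13910902 0.02036365] [ -2.90893156 -22.77326222   3.94924989]
```

View pics/a6.png

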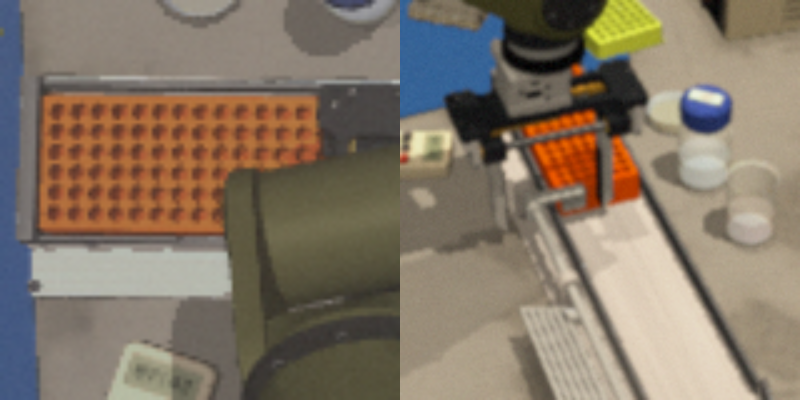

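>>> step_arm --plan '[[[-0.15,0,0,0,0,0],[-0.35,0,0,0,0,0],[-0.5,0,0,0,0,0],[-0.6,0,-0.5,0,0,0],[-0.6,0,-1.3,0,0,0],[-0.6,0,-2.3,0,0,0],[-0.6,0,-3.3,0,0,0],[-0.6,0,-4.2,0,0,0]]]'

```text
time_s: 10.28
ee_pos: [0.5232, 0.1236, 0.1482]
eef_rot: [3.141, -0.0, 1.563]
force: [-0.1, -1.0, 0.7]
grip_width: 0.0937
grip_force: 0.0
```

>>> step_arm --plan '[[[-2,-1,-1,0,0,0],[-4,-2,-1.5,0,0,0],[-5,-3,-1.5,0,0,0],[-6,-4,-1.5,0,0,0],[-7,-4,-1.5,0,0,0],[-8,-4,-1.5,0,0,0],[-8.5,-4,-1.5,0,0,0],[-8.5,-4,-1.5,0,0,0]]]'

```text
time_s: 10.95
ee_pos: [0.3999, -0.1358, 0.1919]
eef_rot: [3.14, 0.001, 1.558]
force: [0.7, 0.3, 0.6]
grip_width: 0.0941
grip_force: 0.0
```

```bash
python3 - <<'E'
from h import *
o=ctrl.get_obs();print(o["ee_pos"],o["force"],o["time_s"])
a=cv2.cvtColor(ctrl.camera("top"),4);b=cv2.cvtColor(ctrl.camera("side"),4)
cv2.imwrite("pics/a7.png",np.hstack([cv2.resize(a[190:310,160:280],(400,400)),cv2.resize(b[120:280,200:360],(400,400))]))
E
```

```text
[ 0.3999363  -0.1357629   0.19194365] [0.71434024 0.29480263 0.63504803] 10.95
```

View pics/a7.png

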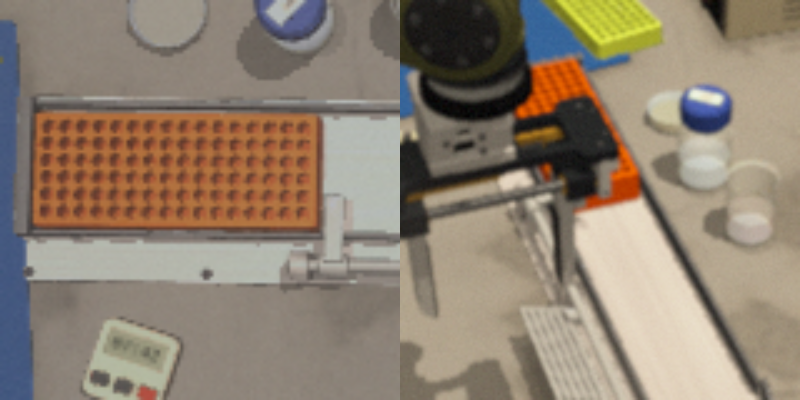

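The top view shows the rack flush against the end stop (its left end at column 38). The gate blade is down behind its rear end (column 335). I'm handing it in.

```bash
python3 -c "
from station import ctrl;print(ctrl.hand_in())"
```

```text
the job is handed in; nothing more can be done
None
```

The rack was pushed in under the held-open gate and on to the end stop; the last pictures show it home with the gate shut behind it, and the job was handed in at about 11 s (no verdict was returned).

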